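Show the spare filter to the light panel

ROBOT

A 6-joint arm with a two-finger parallel gripper is mounted at the origin on the work surface. World frame = base frame: x ahead of the robot, y to its left, z up, the work surface at z = 0. Lengths are in mm, angles in rad, forces in N, time in s.
With the tool pointing down it reaches from about 350 to 775 mm from the base axis. Payload 7.3 kg.
Tool frame: the origin (TCP) lies on the front face of the gripper's body, between the roots of the fingers; the fingertips stand 66 mm ahead of it and the grasp point (between the pads) lies 47 mm ahead of it (bot.tip_extent is the distance from the TCP to the fingertips, in mm); z points along the fingers, y is the line along which they close (so a half turn about z gives the same grasp; the last joint's range is limited). The gripper opens to 92 mm and grips with 3 to 60 N. Pads are 19 mm wide; open, the fingers measure 130 mm over their backs; the gripper's body (75 mm by 190 mm) begins 47 mm behind the grasp point.
Start: joints at [1.121, 0.342, 1.524, -0, 1.275, -0.146], TCP at [157.035, 500.977, 292.241] pointing down, gripper open.
Joint ranges: [-2.53, 2.53], [-0.77, 2.02], [0.04, 2.7], [-1, 4.14], [0.28, 2.66], [-3.11, 3.11]. Speed limits (rad/s): [2.57, 2.57, 3.14, 3.14, 3.14, 3.14].

INTERFACE

Orientations are given as [roll, pitch, yaw] about the fixed x, y, z axes, in that order (R = Rz(yaw) Ry(pitch) Rx(roll)).
In Python, from plant import readout, viewer, order, bot gives the robot as it stands.
- The arm moves only by the shell command python3 -m creep 'ROWS'. ROWS is text: rows parted by semicolons, each of 7 numbers parted by spaces: the shift along the world's x, y, z in m, then the turn, a rotation vector about the world's x, y, z in rad, then the opening in per cent of the stroke, from 0 (shut) to 100 (fully open). A call has 1 to 8 rows; each row shifts and turns the commanded pose from where the row before left it; what a row does not reach is not made up. A row lasts 1/12 s, in which the tool goes at most 41.7 mm and 7.16 degrees, less where a joint would pass 70% of its speed; a pose out of reach is approached as far as the arm can. A call is refused whole if a number of a shift passes 0.0417 or a number of a turn 0.125, either way. A call with a gripper value outside its range is refused whole. The fingers move at their own pace and stop on an object; the grip force is fixed at half the most. Time passes only in rows, so rows that do not move let the fingers close. It gives the time, the measured TCP pose, the force, the opening and the grip force at its end, in the units of the state.
- readout.get_obs(): the state, without advancing time (a new reading comes with each control period).
- viewer.capture(name): name is "scene" or "side" or "wrist"; returns the picture (384x512x3 uint8, red, green, blue); there is no depth.
- viewer.camera_info(name): a dict with "fx", "fy", "cx", "cy" (pixels), "origin" and "rotation" of the camera in the world. Camera axes: x right, y up, looking along -z (the intrinsics and any distortion apply to the point x, -y, -z); pixel columns grow to the right and rows downward; lengths in mm; the calibration is good to about 2 mm. A picture is of the moment at which its call begins: read the wrist's pose just before it. camera_info takes no time and is no camera call; for the wrist camera it gives the pose at the moment of the call.
- order.close_job(): hands the job in; it is judged then, once.
The state is a dict: "time": time; "joint_positions": joint angles; "dq": joint speeds; "tau": joint torques, N m; "tool_pos": TCP position; "tcp_rot": TCP orientation; "contact_force": force on the tool from outside, world axes, zero at the start; "moment": the same for the moment, N m; "grip_width": finger opening in mm; "finger_force": force on a finger pad.
Only numpy, scipy, OpenCV 4.12 (cv2) and the standard library are available. Lean on these libraries where they do the work, as an engineer would, in place of code of your own. Each camera call takes 0.05 s, during which the arm holds its last target. There are 200 camera calls.

TASK

Lift the lamp unit's cover flap (the one with the bar handle), swing it open well past upright and leave it open, then draw the filter plate (the one with the glass window and the long rail along its whole top edge) up out of its slot. Present it at the light panel: finish while still holding it, upright and still in mid-air, with its window centred in front of the bright face, parallel to the face and about 5 cm away, touching nothing but the gripper. Leave the blank plate with the short stub in its slot, and do not disturb the bottle, the objective or the slide box.

Things in the scene. Friction and masses are not known exactly. Their poses are not given: they have to be found in the camera images.
- flap (a joint): cover flap's angle, rad: 0 shut (level), starts 0 to 0.2, 1.57 upright, 2.2 its stop. The friction hinge (0.2 N m) holds it at any angle. White plate 130 mm from hinge to free edge, 170 mm wide, 5 mm thick, about 200 g; the free edge (away from the robot) rises and swings over towards the robot, so it can be pushed on by its underside
- flap_hinge (a point): middle of the hinge line, at the flap's lower face, on the lamp unit's edge nearest the robot, 80.5 mm above the bench. Axes turn with the flap: x from hinge to free edge, y along the hinge, z out of the outer face (up when shut)
- flap_handle (a point): middle of the steel bar handle on the flap's outer face: a round bar 10 mm thick and 80 mm long, parallel to the hinge, on two end posts; 100 mm from the hinge and 36 mm off the flap's lower face (26 mm free between bar and flap). Same axes as flap_hinge
- lamp_unit: fixed white open-topped box 130 (x) x 170 (y) x 80 mm, walls 5 mm; origin under its centre, x away from the robot, yaw up to 0.3 rad; lamp head 75 mm wide, 76 mm high on its -y side. Two slots inside at x = +10 mm, y = +38 and -38 mm: floor 18 mm and cheek tops 38 mm above the bench, plates have 1 mm play. Free beside a plate's top: 65 mm towards the robot, 45 mm beyond
- filter: loose aluminium filter plate, 60 g before variation, upright in one of the two slots (which one varies): 6 mm thick (its x axis), 44 mm wide (y), 54 mm tall (z), origin at the centre of its lower edge. Has a square glass window and a rail along its whole top edge
- filter_rail (a point): middle of the filter's top rail, where it is gripped across its thickness: 10 mm thick (x), 44 mm long (y), 12 mm high (z), 48 mm above the plate's lower edge, 6 mm below its top. Same axes as the filter
- filter_window (a point): centre of the filter's square glass window (26 x 26 mm), 21 mm above the lower edge and 27 mm below filter_rail. Same axes as the filter; x is square to the glass
- blank: loose aluminium blank plate in the other slot, same 6 x 44 mm size, no window, and in place of the long rail a short stub 14 mm long, 10 mm thick, 12 mm high; origin at the centre of its lower edge. Stays in its slot
- light_panel: upright white light panel fixed to the bench on a grey foot: 150 mm wide (y), 24 mm thick, top 160 mm above the bench; foot 100 mm (x) x 130 mm, 12 mm high, reaching 38 mm in front of the face. Origin at bench level under the middle of the face; the bright face looks along the body's -x (roughly towards the robot's right, world -y, yawed up to 0.35 rad)
- panel_face (a point): centre of the bright face (120 x 110 mm), 95 mm above the bench; the face looks along -x, y is level along the face, z up
- oil_bottle: bystander: small dropper bottle, 32 mm across, 62 mm tall; origin under its centre
- objective: bystander: microscope objective standing on end, 33 mm across, 46 mm tall; origin under its centre
- slide_box: bystander: shut slide box 85 x 105 x 34 mm; origin under its centre
Things that resemble listed ones, but are neither listed nor needed, are in the scene too. Several things have the shape of the light_panel; the one meant has the colours described above.

How it is judged:
By the outcome, as a careful person would: the job done as asked, in the order asked, and still so for the second after the job is handed in, while the arm keeps its last pose, push and grip.
It also fails if it takes over 72 s, if anything falls off the work surface, if the arm or the gripper's body presses on something with over 40 N, if the wrist force passes 120 N, or if a joint passes its speed limit or range.

## Working session

There is one attempt and no reset: what is moved stays moved. The work goes in short steps, Python scripts to look and compute and a shell command to move; the robot and the scene stay as the last step left them, time stands still between calls to the robot, and variables do not carry over. Pictures are saved under pics/ and viewed, at most 10 in all, crops included, and the job is handed in when it is done.

```bash
mkdir -p pics; ls
cat > h.py <<'E'
import numpy as np, cv2
from plant import readout, viewer, order, bot
def snap(n,f):
    ci=viewer.camera_info(n); im=viewer.capture(n); cv2.imwrite('pics/'+f+'.png',im[:,:,::-1]); np.save('pics/'+f+'.npy',im)
    return im,ci
def ray(ci,u,v):
    d=np.array([(u-ci['cx'])/ci['fx'],-(v-ci['cy'])/ci['fy'],-1.0])
    return np.array(ci['origin'],float),np.array(ci['rotation'])@d
def onz(ci,u,v,z):
    o,d=ray(ci,u,v); return o+d*(z-o[2])/d[2]
def proj(ci,P):
    p=np.array(ci['rotation']).T@(np.array(P,float)-ci['origin']); return np.array([ci['cx']+ci['fx']*p[0]/-p[2],ci['cy']-ci['fy']*p[1]/-p[2]])
def tri(c1,p1,c2,p2):
    o1,d1=ray(c1,*p1);o2,d2=ray(c2,*p2)
    d1=d1/np.linalg.norm(d1);d2=d2/np.linalg.norm(d2)
    s=np.linalg.lstsq(np.c_[d1,-d2],o2-o1,rcond=None)[0]
    a=o1+s[0]*d1;b=o2+s[1]*d2
    return (a+b)/2,np.linalg.norm(a-b)
E
python3 - <<'E'
from h import *
a,c=snap('scene','scene0');b,d=snap('side','side0')
w,e=snap('wrist','wrist0')
for x in(c,d,e):print({k:np.round(v,3).tolist() if not isinstance(v,str) else v for k,v in x.items()})
cv2.imwrite('pics/m.png',np.vstack([np.hstack([cv2.resize(i,(400,300)) for i in (a,b)]),np.hstack([cv2.resize(w,(400,300)),np.zeros((300,400,3),np.uint8)])])[:,:,::-1])
print(readout.get_obs())
E
```

```text
pics
{'fx': 412.711, 'fy': 412.711, 'cx': 255.887, 'cy': 188.107, 'origin': [947.525, 697.642, 689.316], 'rotation': [0.881, -0.011, 2.552]}
{'fx': 490.144, 'fy': 490.144, 'cx': 254.269, 'cy': 191.972, 'origin': [354.624, -1032.381, 784.812], 'rotation': [1.032, 0.023, -0.173]}
{'fx': 307.155, 'fy': 307.155, 'cx': 256.046, 'cy': 195.919, 'origin': [75.94, 526.463, 384.975], 'rotation': [-0.316, 0.002, 1.267]}
{'time': 0.15, 'joint_positions': array([ 1.12102293e+00,  3.42561471e-01,  1.52478862e+00, -8.78289280e-06,
        1.27540192e+00, -1.45973802e-01]), 'dq': array([-1.15708600e-03, -1.42183787e-03, -2.62479712e-03,  8.48778995e-04,
        3.36830166e-04, -3.81739844e-06]), 'tau': array([ 1.60039617e-03, -4.31469655e+01, -2.44350761e+01,  7.18441000e-02,
        5.37385780e-02, -9.77309173e-05]), 'tool_pos': array([156.92048207, 500.76178689, 291.70832623]), 'tcp_rot': array([-3.14044440e+00, -1.60326298e-04,  2.83779553e+00]), 'contact_force': array([0.08735359, 0.03870187, 0.20741623]), 'moment': array([-0.01861291, -0.02443438, -0.08170327]), 'finger_force': 0.0, 'grip_width': 91.74778352784908}
```

View pics/scene0.png

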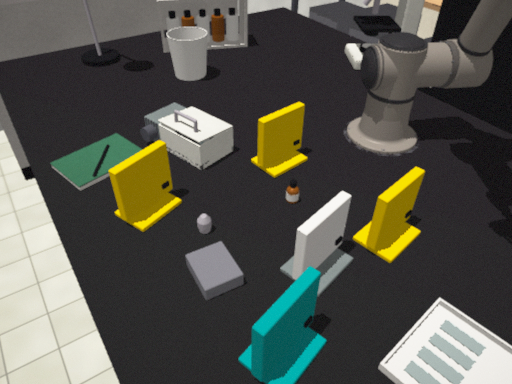

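View pics/side0.png

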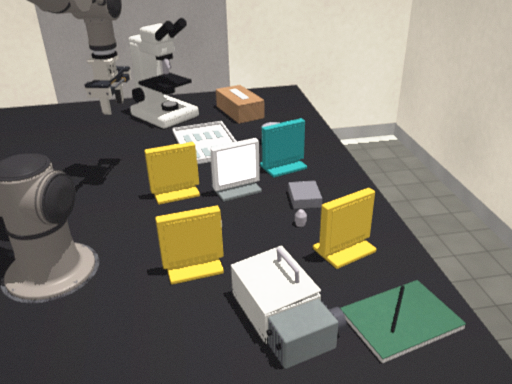

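The scene view shows the lamp unit with its bar handle at (197,137) and the white panel on a grey foot at (322,235). The side view has them at (275,290) and (236,165). The lookalikes are the three yellow panels (side 173,170; 190,240; 346,228) and the teal one (283,148), all ruled out by colour. Next is one close crop to check.

```bash
sed -i "s/^import numpy as np, cv2/import numpy as np, cv2\nfrom scipy.spatial.transform import Rotation as Rn/; s/ci=viewer.camera_info(n);/ci=viewer.camera_info(n); ci['rotation']=Rn.from_euler('xyz',ci['rotation']).as_matrix();/" h.py
python3 - <<'E'
from h import *
s=np.load('pics/side0.npy');a=np.load('pics/scene0.npy')
f=lambda im,x,y,w,h,k:cv2.resize(im[y:y+h,x:x+w],None,fx=k,fy=k,interpolation=cv2.INTER_CUBIC)
top=np.hstack([f(s,220,235,100,75,4),f(a,145,95,100,75,4)])
bot_=np.hstack([f(s,195,130,100,75,4),f(a,270,190,100,75,4)])
cv2.imwrite('pics/crop.png',np.vstack([top,bot_])[:,:,::-1])
E
```

```text
(no output)
```

View pics/crop.png

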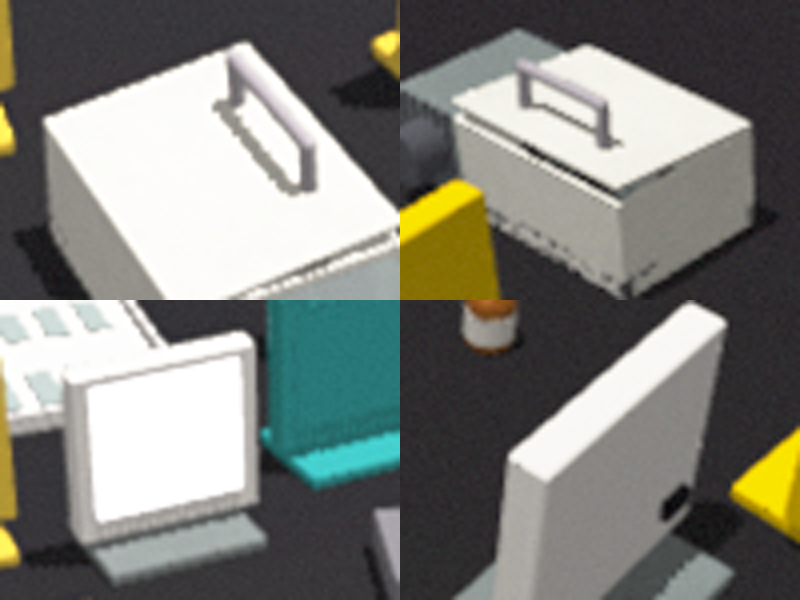

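The crop confirms the choice. The bar handle's ends are at side (279.5,247.5) and (297,272). The panel's bright face is centred at side (237,165), and its top front edge runs from scene (297.5,229) to (342.5,191).

Run:
```python
from h import *
import h
def CI(n):
    c=viewer.camera_info(n);c['rotation']=Rn.from_euler('xyz',c['rotation']).as_matrix();return c
S=CI('side');C=CI('scene');np.set_printoptions(precision=1,suppress=True)
for n,p,q in [('bar+y',(279.5,247.5),(197,120.5)),('bar-y',(297,272),(175,111.2)),('hinge+y',(231.5,265),(232.5,125.8)),('free+y',(282.5,246),(200,143)),('hinge-y',(261,310),(192.5,106))]:
    print(n,*tri(S,p,C,q))
for z in(85.5,):
    for p in [(231.5,265),(261,310)]:print('s',onz(S,*p,z))
    for p in [(232.5,125.8),(192.5,106)]:print('c',onz(C,*p,z))
for p in[(212.5,151.2),(259,141)]:print('panel side z160',onz(S,*p,160))
for p in[(297.5,228.8),(342.5,191.2)]:print('panel scene z160',onz(C,*p,160))
for n,p,z in[('bottle',(292,192),30),('obj',(204,224),23),('box',(215,268),34),('yel1',(295,105),160),('yel2',(155,148),160)]:print(n,onz(C,*p,z))
o=readout.get_obs();print(o['tool_pos'],Rn.from_euler('xyz',o['tcp_rot']).as_matrix())
```

```text
bar+y [ 540.3 -187.8  126.3] 7.138323768330663
bar-y [ 561.7 -272.4  122.1] 0.9150854795653633
hinge+y [ 435.9 -175.    83.3] 2.131929499614154
free+y [ 559.7 -137.7   89.9] 5.036903673552231
hinge-y [ 477.3 -331.8   87.6] 4.984981050524714
s [ 436.6 -178.5   85.5]
s [ 475.4 -328.4   85.5]
c [ 436.6 -171.9   85.5]
c [ 478.3 -335.5   85.5]
panel side z160 [442.4 253.3 160. ]
panel side z160 [586.7 292.3 160. ]
panel scene z160 [586.8 304.2 160. ]
panel scene z160 [445.4 270.2 160. ]
bottle [429.8  98.8  30. ]
obj [663.5  72.8  23. ]
box [709.6 206.9  34. ]
yel1 [303.6 -65.8 160. ]
yel2 [698.2 -76.8 160. ]
[156.9 500.8 291.7] [[-1.   0.3 -0. ]
 [ 0.3  1.  -0. ]
 [ 0.  -0.  -1. ]]
```

```bash
A='.025 -.03 0 0 0 -.042 100'; python3 -m creep '.025 -.03 0 0 0 -.042 100;.025 -.03 0 0 0 -.042 100;.025 -.03 0 0 0 -.042 100;.025 -.03 0 0 0 -.042 100;.025 -.03 0 0 0 -.042 100;.025 -.03 0 0 0 -.042 100;.025 -.03 0 0 0 -.042 100;.025 -.03 0 0 0 -.042 100'
python3 -m creep '.02 -.033 0 0 0 -.042 100;.02 -.033 0 0 0 -.042 100;.02 -.033 0 0 0 -.042 100;.02 -.033 0 0 0 -.042 100;.02 -.033 0 0 0 -.042 100;.02 -.033 0 0 0 -.042 100;.02 -.033 0 0 0 -.042 100;.02 -.033 0 0 0 -.042 100'
python3 -m creep '.004 -.028 0 0 0 -.042 100;.004 -.028 0 0 0 -.042 100;.004 -.028 0 0 0 -.042 100;.004 -.028 0 0 0 -.042 100;.004 -.028 0 0 0 -.042 100;.004 -.028 0 0 0 -.042 100;.004 -.028 0 0 0 -.042 100;.004 -.028 0 0 0 -.042 100'
python3 -m creep '0 0 0 0 0 0 60;0 0 0 0 0 0 60;0 0 0 0 0 0 60'
python3 - <<'E'
from h import *
im,c=snap('wrist','w1'); print(c['origin']);o=readout.get_obs();print(o['tool_pos'],o['tcp_rot'])
E
```

```text
time: 0.82
tool_pos: [357.7, 259.3, 292.2]
tcp_rot: [3.141, -0.0, 2.5]
contact_force: [0.5, 1.5, 0.5]
grip_width: 91.8
finger_force: 0.0
time: 1.48
tool_pos: [517.6, -4.9, 292.1]
tcp_rot: [-3.142, -0.0, 2.163]
contact_force: [1.4, 0.2, 0.3]
grip_width: 91.6
finger_force: 0.0
time: 2.15
tool_pos: [548.9, -228.4, 291.9]
tcp_rot: [-3.141, -0.001, 1.828]
contact_force: [-0.1, 0.5, 0.7]
grip_width: 91.9
finger_force: 0.0
time: 2.4
tool_pos: [548.8, -226.6, 291.8]
tcp_rot: [-3.141, -0.001, 1.83]
contact_force: [-0.0, -0.2, -0.3]
grip_width: 76.5
finger_force: 0.0
[ 527.01560078 -144.41951527  385.21153569]
[ 548.87712581 -226.09389193  291.99725999] [-3.14120963e+00 -9.03364117e-04  1.83083311e+00]
```

View pics/w1.png

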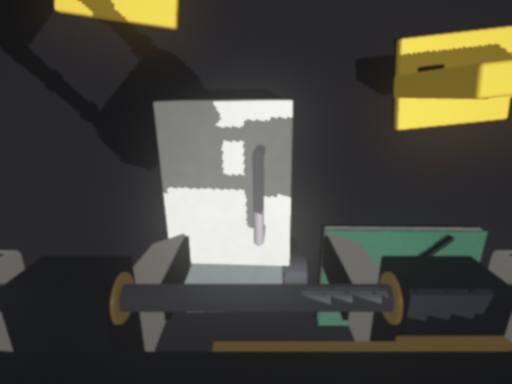

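The wrist view shows the flap with its free edge at column 292 and the hinge from (156,102) down the left. The bar runs from (258,150) to (259,242).

Run:
```python
from h import *
np.set_printoptions(precision=1,suppress=True)
c=viewer.camera_info('wrist');c['rotation']=Rn.from_euler('xyz',c['rotation']).as_matrix()
for p,z in[((258,150),124),((259,242),124),((156,102),85.5),((293,100),92),((291,265),92)]:print(p,onz(c,*p,z))
a=onz(c,258,150,124)-onz(c,259,242,124);print(np.linalg.norm(a),np.arctan2(-a[0],a[1]))
a=onz(c,293,100,92)-onz(c,291,265,92);print(np.linalg.norm(a),np.arctan2(-a[0],a[1]))
print(proj(c,[548.9,-226.1,292-66]),'grasp pt tip pixel')
```

```text
(258, 150) [ 539.9 -186.2  124. ]
(259, 242) [ 563.3 -269.8  124. ]
(156, 102) [ 438.1 -173.5   85.5]
(293, 100) [ 560.5 -139.    92. ]
(291, 265) [ 608.5 -303.    92. ]
86.88214837746627 0.273063079335205
170.88303744578135 0.2848918422347161
[256.1 250. ] grasp pt tip pixel
```

```bash
python3 -m creep '.0025 -.002 -.035 0 0 .015 60;0 0 -.035 0 0 0 60;0 0 -.025 0 0 0 60;0 0 -.015 0 0 0 60;0 0 -.005 0 0 0 60;0 0 0 0 0 0 60'
python3 -m creep '0 0 0 0 0 0 0;0 0 0 0 0 0 0;0 0 0 0 0 0 0;0 0 0 0 0 0 0;0 0 0 0 0 0 0;0 0 0 0 0 0 0'
```

```text
time: 2.95
tool_pos: [551.2, -227.7, 176.3]
tcp_rot: [-3.14, -0.002, 1.846]
contact_force: [0.5, -0.1, -0.5]
grip_width: 55.0
finger_force: 0.0
time: 3.45
tool_pos: [551.6, -229.1, 177.7]
tcp_rot: [3.141, 0.0, 1.845]
contact_force: [0.1, 0.4, -0.6]
grip_width: 19.6
finger_force: 0.0
```

```bash
python3 -m creep '0 0 0 0 0 0 0;0 0 0 0 0 0 0;0 0 0 0 0 0 0;0 0 0 0 0 0 0;0 0 0 0 0 0 0'
```

```text
time: 3.87
tool_pos: [551.4, -229.1, 177.1]
tcp_rot: [-3.141, -0.0, 1.845]
contact_force: [-1.3, -1.0, 1.6]
grip_width: 8.9
finger_force: 30.0
```

Run:
```python
import numpy as np
def T(t):
    b=.6*(t-.07);f=t+.3455
    return np.array([106.3*np.cos(f)-53*np.sin(b),106.3*np.sin(f)+53*np.cos(b)]),b
x=np.array([.9624,.2715])
th=np.linspace(.07,1.17,17);P=[T(t) for t in th]
for i in range(16):
    d=P[i+1][0]-P[i][0];b=P[i+1][1]-P[i][1]
    print(np.round([*(x*d[0]/1000),d[1]/1000,b*.2715,-b*.9624],4))
```

```text
[-0.0052 -0.0015  0.0065  0.0112 -0.0397]
[-0.0056 -0.0016  0.0062  0.0112 -0.0397]
[-0.006  -0.0017  0.0059  0.0112 -0.0397]
[-0.0064 -0.0018  0.0055  0.0112 -0.0397]
[-0.0067 -0.0019  0.0051  0.0112 -0.0397]
[-0.0071 -0.002   0.0046  0.0112 -0.0397]
[-0.0074 -0.0021  0.0042  0.0112 -0.0397]
[-0.0076 -0.0022  0.0037  0.0112 -0.0397]
[-0.0079 -0.0022  0.0032  0.0112 -0.0397]
[-0.0081 -0.0023  0.0027  0.0112 -0.0397]
[-0.0083 -0.0023  0.0022  0.0112 -0.0397]
[-0.0084 -0.0024  0.0016  0.0112 -0.0397]
[-0.0086 -0.0024  0.0011  0.0112 -0.0397]
[-0.0086 -0.0024  0.0005  0.0112 -0.0397]
[-0.0087 -0.0024 -0.0001  0.0112 -0.0397]
[-0.0087 -0.0025 -0.0007  0.0112 -0.0397]
```

```bash
python3 -m creep '-.0052 -.0015 .0065 .011 -.04 0 0;-.0056 -.0016 .0062 .011 -.04 0 0;-.006 -.0017 .0059 .011 -.04 0 0;-.0064 -.0018 .0055 .011 -.04 0 0'
python3 -m creep '-.0067 -.0019 .0051 .011 -.04 0 0;-.0071 -.002 .0046 .011 -.04 0 0;-.0074 -.0021 .0042 .011 -.04 0 0;-.0076 -.0022 .0037 .011 -.04 0 0'
```

```text
time: 4.2
tool_pos: [528.4, -235.5, 200.9]
tcp_rot: [2.973, 0.001, 1.845]
contact_force: [2.3, 0.6, -4.5]
grip_width: 8.9
finger_force: 30.0
time: 4.53
tool_pos: [499.5, -243.5, 218.8]
tcp_rot: [2.807, 0.001, 1.844]
contact_force: [2.0, 1.6, -5.7]
grip_width: 8.9
finger_force: 30.0
```

Forces are low, so I'll continue.

```bash
python3 -m creep '-.0079 -.0022 .0032 .011 -.04 0 0;-.0081 -.0023 .0027 .011 -.04 0 0;-.0083 -.0023 .0022 .011 -.04 0 0;-.0084 -.0024 .0016 .011 -.04 0 0;-.0086 -.0024 .0011 .011 -.04 0 0;-.0086 -.0024 .0005 .011 -.04 0 0;-.0087 -.0024 0 .011 -.04 0 0;-.0087 -.0025 -.0007 .011 -.04 0 0'
python3 -m creep '0 0 0 0 0 0 0;0 0 0 0 0 0 0'
```

```text
time: 5.2
tool_pos: [432.4, -262.3, 230.0]
tcp_rot: [2.474, 0.003, 1.844]
contact_force: [3.4, 2.8, -3.9]
grip_width: 9.1
finger_force: 30.0
time: 5.37
tool_pos: [432.0, -262.4, 230.1]
tcp_rot: [2.476, 0.002, 1.843]
contact_force: [0.1, 3.9, 3.6]
grip_width: 8.8
finger_force: 30.0
```

```bash
python3 -m creep '0 0 0 0 0 0 30;0 0 0 0 0 0 30;0 0 0 0 0 0 30;-.0175 -.005 .0235 0 0 0 30;-.0175 -.005 .0235 0 0 0 30'
python3 -m creep '0 0 .006 -.03 .106 0 0;0 0 .006 -.03 .106 0 0;0 0 .006 -.03 .106 0 0;0 0 .006 -.03 .106 0 0;0 0 .006 -.03 .106 0 0;0 0 .006 -.03 .106 0 0;0 0 0 0 0 0 0;0 0 0 0 0 0 0'
```

```text
time: 5.78
tool_pos: [396.9, -272.0, 275.9]
tcp_rot: [2.479, 0.0, 1.845]
contact_force: [0.3, -1.2, 1.4]
grip_width: 27.2
finger_force: 0.0
time: 6.45
tool_pos: [398.3, -272.1, 312.1]
tcp_rot: [3.136, 0.004, 1.849]
contact_force: [-0.0, 0.5, -0.5]
grip_width: 0.4
finger_force: 0.0
```

Run:
```python
from h import *
a,_=snap('side','s2');b,_=snap('scene','c2')
f=lambda im,x,y,w,h,k:cv2.resize(im[y:y+h,x:x+w],None,fx=k,fy=k,interpolation=cv2.INTER_CUBIC)
cv2.imwrite('pics/v2.png',np.hstack([f(a,190,150,200,200,2),f(b,110,20,200,200,2)])[:,:,::-1])
```

```text
(no output)
```

View pics/v2.png

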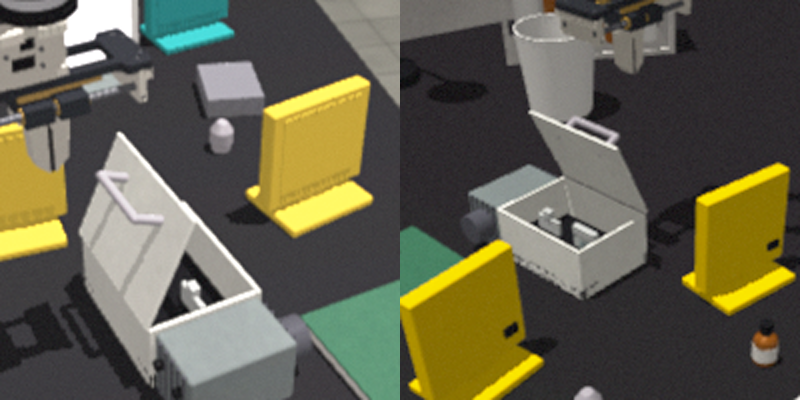

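The flap stands open at about 67°. In the scene crop the short stub shows at about (548,218), the -y slot. The long rail is at about (587,233), so the filter looks to be in the +y slot.

```bash
python3 -m creep '.0316 .0089 0 0 0 0 0;.0316 .0089 0 0 0 0 0;.0316 .0089 0 0 0 0 0;.0316 .0089 0 0 0 0 0;.0316 .0089 0 0 0 0 0;.004 .0011 -.033 0 0 0 0;0 0 -.03 0 0 0 0;0 0 -.02 0 0 0 0'
python3 -m creep '-.019 -.0054 0 0 0 0 0;-.019 -.0054 0 0 0 0 0;-.019 -.0054 0 0 0 0 0;-.019 -.0054 0 0 0 0 0'
```

```text
time: 7.22
tool_pos: [558.1, -227.0, 226.0]
tcp_rot: [3.14, 0.001, 1.846]
contact_force: [-0.9, 0.1, -0.6]
grip_width: 0.2
finger_force: 0.0
time: 7.55
tool_pos: [482.2, -249.3, 229.3]
tcp_rot: [3.136, 0.004, 1.845]
contact_force: [1.8, 0.2, 2.1]
grip_width: 0.4
finger_force: 1.2
```

```bash
python3 -m creep '-.019 -.0054 0 0 0 0 0;-.019 -.0054 0 0 0 0 0;-.019 -.0054 0 0 0 0 0;-.005 -.0014 0 0 0 0 0;0 0 0 0 0 0 0'
```

```text
time: 7.97
tool_pos: [419.8, -267.0, 229.5]
tcp_rot: [3.138, 0.004, 1.843]
contact_force: [0.1, -1.1, -0.2]
grip_width: 0.1
finger_force: 0.0
```

```bash
python3 -m creep '.028 .0078 0 0 0 0 0;.028 .0078 0 0 0 0 0;.028 .0078 0 0 0 0 20;.0165 .0445 0 0 0 0 42;0 0 0 0 0 0 42' || python3 -m creep '.028 .0078 0 0 0 0 0;.028 .0078 0 0 0 0 0;.028 .0078 0 0 0 0 20;.0085 .0222 0 0 0 0 42;.008 .0222 0 0 0 0 42;0 0 0 0 0 0 42;0 0 0 0 0 0 42'
python3 - <<'E'
from h import *
o=readout.get_obs();print(o['tool_pos'],o['tcp_rot'])
w,c=snap('wrist','w3');a,_=snap('side','s3');b,_=snap('scene','c3')
f=lambda im,x,y,w,h,k:cv2.resize(im[y:y+h,x:x+w],None,fx=k,fy=k,interpolation=cv2.INTER_CUBIC)
cv2.imwrite('pics/v3.png',np.hstack([w,np.vstack([f(a,190,180,141,96,2),f(b,120,80,141,96,2)])])[:,:,::-1])
E
```

```text
time: 8.55
tool_pos: [522.5, -197.4, 229.2]
tcp_rot: [3.138, 0.004, 1.849]
contact_force: [0.9, -0.4, -0.1]
grip_width: 28.9
finger_force: 0.0
[ 522.50917073 -197.38821858  229.15439726] [3.1384282  0.00407328 1.84863106]out of range: row 4 has 0.0445, outside -0.0417 to 0.0417
```

View pics/v3.png

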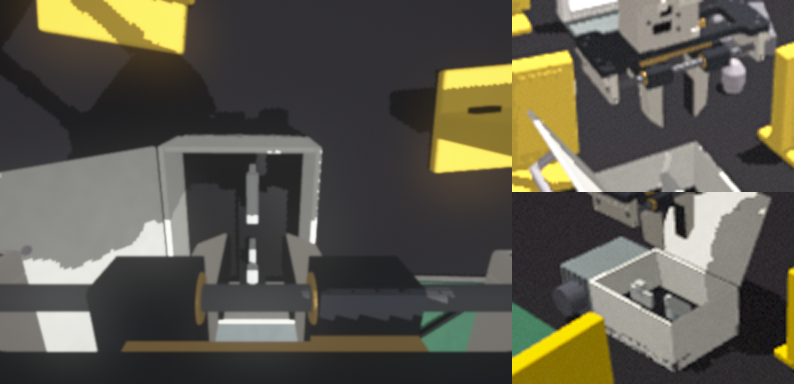

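The wrist view shows the long rail at column 252, rows about 168–222 (filter, +y slot), and the short stub at rows about 240–285. The flap is well past upright. I'll zoom in to measure the rail.

Run:
```python
from h import *
im=np.load('pics/w3.npy')
cv2.imwrite('pics/v4.png',cv2.resize(im[130:300,150:350],None,fx=3.5,fy=3.5,interpolation=cv2.INTER_CUBIC)[:,:,::-1])
np.set_printoptions(precision=1,suppress=True)
c=viewer.camera_info('wrist');c['rotation']=Rn.from_euler('xyz',c['rotation']).as_matrix()
for p in[(252,168),(252,222),(246,200),(258,200)]:print(p,onz(c,*p,72))
# predicted rail ends
x=np.array([.9624,.2715,0]);y=np.array([-.2715,.9624,0]);h=np.array([458,-256,0.])
for yl in(60,16,-31,-45):print(yl,proj(c,h+75*x+yl*y+[0,0,72]))
print(proj(c,h+130*x+85*y+[0,0,80]),proj(c,h+85*y+[0,0,80]))
```

```text
(252, 168) [ 511.6 -174.2   72. ]
(252, 222) [ 524.7 -221.3   72. ]
(246, 200) [ 514.2 -202.8   72. ]
(258, 200) [ 524.2 -200.    72. ]
60 [253.4 172.8]
16 [253.6 221.3]
-31 [253.7 267.8]
-45 [253.7 280.8]
[323.1 144.4] [158.  144.5]
```

View pics/v4.png

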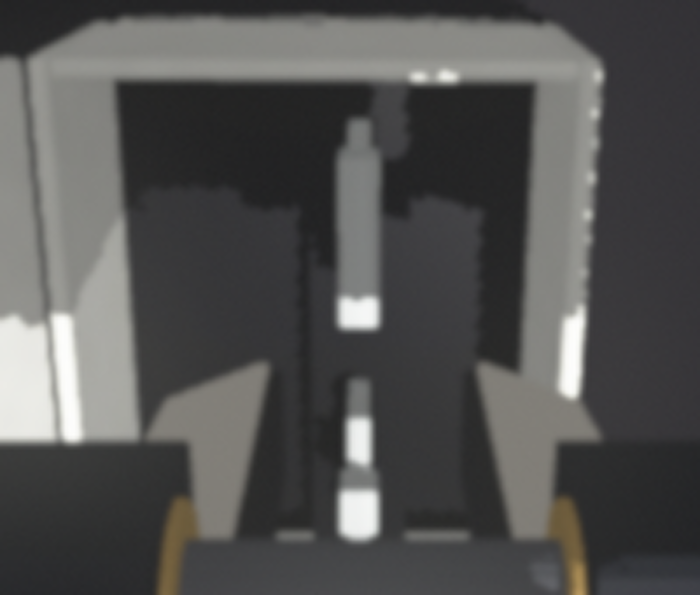

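The rail spans rows 172.3 to 223.7 at column 252.6, which puts its centre at about (519.4, -200.2). Its length measures 46 mm, consistent with the given 44 mm. Descending now.

```bash
python3 -m creep '-.003 -.0028 -.03 0 0 0 42;0 0 -.03 0 0 0 42;0 0 -.025 0 0 0 42;0 0 -.015 0 0 0 42;0 0 -.009 0 0 0 42;0 0 -.005 0 0 0 42;0 0 0 0 0 0 42'
```

```text
time: 9.28
tool_pos: [518.5, -201.8, 115.1]
tcp_rot: [3.139, 0.004, 1.845]
contact_force: [1.1, 0.3, 0.0]
grip_width: 38.5
finger_force: 0.0
```

```bash
python3 -m creep '0 0 0 0 0 0 15;0 0 0 0 0 0 15;0 0 0 0 0 0 15;0 0 0 0 0 0 15;0 0 0 0 0 0 15;0 0 0 0 0 0 15'
```

```text
time: 9.78
tool_pos: [518.8, -201.3, 115.9]
tcp_rot: [3.138, 0.005, 1.846]
contact_force: [-0.2, -0.4, 0.4]
grip_width: 13.8
finger_force: 0.0
```

```bash
python3 -m creep '0 0 0 0 0 0 0;0 0 0 0 0 0 0;0 0 0 0 0 0 0;0 0 0 0 0 0 0;0 0 0 0 0 0 0;0 0 0 0 0 0 0'
python3 -m creep '0 0 .004 0 0 0 0;0 0 .006 0 0 0 0;0 0 .008 0 0 0 0;0 0 .008 0 0 0 0;0 0 .008 0 0 0 0'
```

```text
time: 10.28
tool_pos: [518.8, -201.3, 115.7]
tcp_rot: [3.139, 0.005, 1.846]
contact_force: [0.1, 0.5, 1.7]
grip_width: 9.4
finger_force: 30.0
time: 10.7
tool_pos: [518.7, -201.4, 150.6]
tcp_rot: [3.139, 0.005, 1.846]
contact_force: [-0.4, 0.5, -0.6]
grip_width: 9.6
finger_force: 30.0
```

The filter is gripped (9.5 mm wide, 30 N) and rising freely. I'll lift it clear and measure the panel's bright face from the fixed cameras.

```bash
python3 -m creep '0 0 .02 0 0 0 0;0 0 .03 0 0 0 0;0 0 .03 0 0 0 0;0 0 .03 0 0 0 0;0 0 .03 0 0 0 0;0 0 .03 0 0 0 0'
python3 - <<'E'
from h import *
np.set_printoptions(precision=2,suppress=True)
def CI(n):
    c=viewer.camera_info(n);c['rotation']=Rn.from_euler('xyz',c['rotation']).as_matrix();return c
S=CI('side');C=CI('scene')
def quad(im,box,thr,k=4):
    x,y,w,h=box;g=cv2.cvtColor(im,cv2.COLOR_RGB2GRAY)[y:y+h,x:x+w]
    g=cv2.resize(g,None,fx=k,fy=k,interpolation=cv2.INTER_CUBIC)
    m=(g>thr).astype(np.uint8);cs,_=cv2.findContours(m,0,2)
    ct=max(cs,key=lambda c:cv2.contourArea(c) if abs(cv2.pointPolygonTest(c,(w*k/2,h*k/2),True))<1e9 and cv2.pointPolygonTest(c,(w*k/2,h*k/2),False)>=0 else 0)
    for e in np.linspace(.01,.1,40):
        p=cv2.approxPolyDP(ct,e*cv2.arcLength(ct,True),True)[:,0]
        if len(p)<=4:break
    return (p+.5)/k-.5+[x,y]
s=np.load('pics/side0.npy');q=quad(s,(207,138,60,55),243);print(q)
q=q[np.argsort(q[:,1])];top=q[:2][np.argsort(q[:2,0])];lo=q[2:][np.argsort(q[2:,0])]
P=[onz(S,*top[0],150),onz(S,*top[1],150),onz(S,*lo[0],40),onz(S,*lo[1],40)];print(np.array(P))
m=np.mean(P,0);d=(P[1]-P[0]+P[3]-P[2]);print('mid',m,'yaw',np.arctan2(d[1],d[0]),np.linalg.norm(P[1]-P[0]),np.linalg.norm(P[3]-P[2]))
# check: project panel top front/back edges to scene
t=np.arctan2(d[1],d[0]);l=np.array([np.cos(t),np.sin(t),0]);n=np.array([np.sin(t),-np.cos(t),0])
for a in(-75,75):
  for b in(0,-24):print('scene',a,b,proj(C,m+[0,0,65]+a*l+b*n),'side',proj(S,m+[0,0,65]+a*l+b*n))
E
```

```text
time: 11.2
tool_pos: [518.2, -201.1, 322.0]
tcp_rot: [3.138, 0.005, 1.846]
contact_force: [0.3, 0.4, -1.7]
grip_width: 9.9
finger_force: 30.0
[[254.12 144.12]
 [216.88 152.12]
 [219.12 184.12]
 [255.12 175.88]]
[[455.79 264.91 150.  ]
 [572.07 294.83 150.  ]
 [456.18 267.64  40.  ]
 [572.83 295.47  40.  ]]
mid [514.22 280.71  95.  ] yaw 0.2430529928974889 120.06076767896573 119.92170990945283
scene -75 0 [341.36 188.5 ] side [211.84 149.85]
scene -75 -24 [351.56 193.75] side [209.12 146.66]
scene 75 0 [295.54 227.05] side [258.7  140.11]
scene 75 -24 [306.17 233.55] side [255.47 137.14]
```

The bright face's corners give 120.0 × 110 mm, a match to the given size. Its centre is at about (515, 282) with yaw 0.243, so the window goes to about (527, 234, 95).

```bash
python3 -m creep '0 .02 0 0 0 .11 0;0 .03 0 0 0 .11 0;0 .03 0 0 0 .11 0;.001 .03 0 0 0 .11 0;.001 .03 0 0 0 .11 0;.001 .03 0 0 0 .11 0;.001 .03 0 0 0 .11 0'
python3 -m creep '.001 .03 0 0 0 .11 0;.001 .03 0 0 0 .11 0;.001 .03 0 0 0 .11 0;.001 .03 0 0 0 .11 0;.001 .03 0 0 0 .11 0;0 .03 0 0 0 .11 0;0 .03 0 0 0 .11 0'
python3 -m creep '0 .02 0 0 0 0 0;0 .005 0 0 0 0 0;0 0 0 0 0 0 0'
```

```text
time: 11.78
tool_pos: [522.3, 0.0, 320.5]
tcp_rot: [3.139, 0.005, 2.622]
contact_force: [0.7, 0.4, -0.2]
grip_width: 9.8
finger_force: 30.0
time: 12.37
tool_pos: [527.3, 210.1, 320.4]
tcp_rot: [3.139, 0.005, -2.891]
contact_force: [1.3, 0.1, -0.9]
grip_width: 9.5
finger_force: 30.0
time: 12.62
tool_pos: [527.3, 234.8, 319.9]
tcp_rot: [3.139, 0.005, -2.895]
contact_force: [-0.2, -0.6, -0.8]
grip_width: 9.7
finger_force: 30.0
```

```bash
python3 -m creep '0 0 -.025 0 0 -.003 0;0 0 -.035 0 0 0 0;0 0 -.035 0 0 0 0;0 0 -.025 0 0 0 0;0 0 -.015 0 0 0 0;0 0 -.008 0 0 0 0;0 0 -.005 0 0 0 0;0 0 0 0 0 0 0'
python3 -m creep '0 0 0 0 0 0 0;0 0 0 0 0 0 0;0 0 0 0 0 0 0;0 0 0 0 0 0 0'
python3 - <<'E'
from h import *
a,_=snap('side','s5');b,_=snap('scene','c5')
f=lambda im,x,y,w,h,k:cv2.resize(im[y:y+h,x:x+w],None,fx=k,fy=k,interpolation=cv2.INTER_CUBIC)
cv2.imwrite('pics/v5.png',np.hstack([f(a,190,100,100,120,4),f(b,265,135,100,120,4)])[:,:,::-1])
E
```

```text
time: 13.28
tool_pos: [527.9, 232.8, 171.5]
tcp_rot: [3.139, 0.004, -2.901]
contact_force: [-1.2, 0.7, -0.6]
grip_width: 9.8
finger_force: 30.0
time: 13.62
tool_pos: [528.1, 233.8, 172.4]
tcp_rot: [3.139, 0.006, -2.9]
contact_force: [0.3, -0.6, -1.1]
grip_width: 10.1
finger_force: 30.0
```

View pics/v5.png

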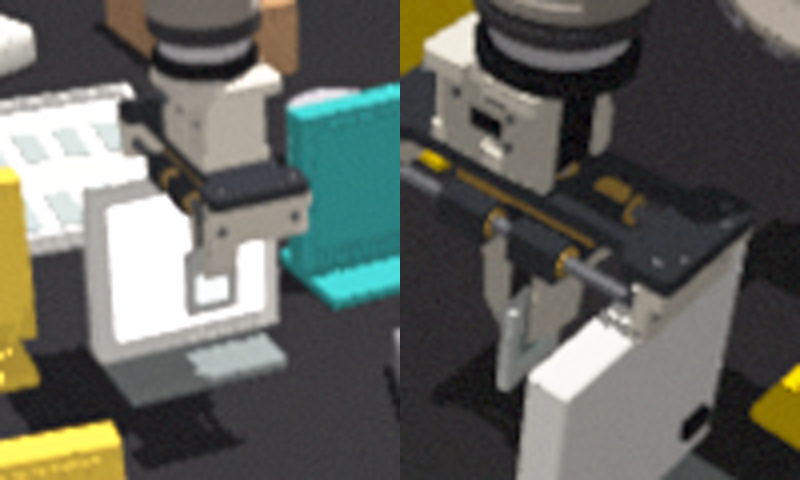

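The filter hangs upright in front of the bright face, with the window at about side (242.5,172) and nothing touching. I'll check that against the projection.

Run:
```python
from h import *
np.set_printoptions(precision=1,suppress=True)
def CI(n):
    c=viewer.camera_info(n);c['rotation']=Rn.from_euler('xyz',c['rotation']).as_matrix();return c
S=CI('side')
o=readout.get_obs();p=o['tool_pos']+[0,0,-76.7];print(p,o['dq'].round(3),proj(S,p))
a=np.load('pics/side0.npy').astype(int);b=np.load('pics/s5.npy').astype(int)
# window+plate bounds: differences from the empty-panel view
d=np.abs(a-b).sum(2)[155:182,225:258];m=(d>60)
ys,xs=np.nonzero(m[15:]);print('plate cols',xs.min()+225,xs.max()+225,'bottom rows',np.nonzero(m.any(1))[0].max()+155)
t=.243;L=np.array([np.cos(t),np.sin(t),0])
for s in(-22,22):
  for z in(-21,33):print(proj(S,p+s*L+[0,0,z]))
f=np.array([515,282.5,95]);v=p-f;print('along',v@L,'dist',v@[np.sin(t),-np.cos(t),0])
```

```text
[527.9 233.8  95.3] [ 0.  0.  0. -0. -0.  0.] [243.4 171. ]
plate cols 236 256 bottom rows 178
[236.8 178.8]
[236.  162.6]
[250.4 175.6]
[249.9 159.5]
along 0.7709056204883059 dist 50.39505686009555
```

```bash
python3 -c "
from plant import order
print(order.close_job())"
```

```text
the job is handed in; nothing more can be done
None
```

I handed the job in with the flap left open well past upright and the filter plate held still, upright and parallel to the bright face. By my measurements the window is about 50 mm from the face and within 1 mm of its centre; no verdict came back. The blank plate was left in its slot, and the bottle, objective and slide box were not touched.

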